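Knock a specimen mount out of its mould and slide it onto the landing pad

ROBOT

A 6-joint arm with a two-finger parallel gripper is mounted at the origin on a cart in front of the work surface, level with it; the furniture and walls round the work are solid. World frame = base frame: x ahead of the robot, y to its left, z up, the work surface at z = 0. Lengths are in mm, angles in rad, forces in N, time in s.
With the tool pointing down it reaches from about 300 to 775 mm from the base axis. Payload 14.6 kg.
Tool frame: the origin (TCP) lies on the centre line of the jaws, within the pads' length; the fingertips stand 19 mm ahead of it and the grasp point (between the pads) is the TCP (bot.tip_reach is the distance from the TCP to the fingertips, in mm); z points along the fingers, y is the line along which they close (so a half turn about z gives the same grasp; the last joint's range is limited). The gripper opens to 85 mm and grips with 20 to 120 N. Pads are 22 mm wide; open, the fingers measure 114 mm over their backs; the gripper's body (76 mm by 85 mm) begins 54 mm behind the grasp point. The pads swing forward as they close: fully open they stand 13 mm farther back than shut.
Start: joints at [1.26, 0.3, 1.521, -0, 1.321, -0.067], TCP at [132.764, 533.726, 250.281] pointing down, gripper open.
Joint ranges: [-3.03, 3.03], [-0.79, 2.21], [0.23, 2.52], [-1.04, 4.18], [0, 3.07], [-2.55, 2.55]. Speed limits (rad/s): [2.22, 2.22, 2.57, 3.14, 3.14, 3.14].

INTERFACE

Orientations are given as a unit quaternion [w, x, y, z].
In Python, from rig import bot gives the robot as it stands. Calls block until the motion is done:
- bot.move_to(position, orientation): joint-space move of the TCP to a pose.
- bot.servo_line(position, attitude=None, speed=150, until_force=None): straight line of the TCP; attitude=None keeps the orientation; speed is the mean speed in mm/s. With until_force (N) it stops when the force on the tool has changed by that much, and returns True; else False.
- bot.move_joints(angles): joint-space move.
- bot.move_gripper(opening, grip_force=None): finger opening in mm; grip_force is the grip in N (None keeps the last); returns when the fingers have stopped.
- bot.dwell(seconds).
- bot.ik(position, orientation): joint angles nearest the present ones, or None.
- bot.read_state(): the state.
- bot.read_camera(name): name is "scene" or "top"; returns a dict with "image" (480x640x3 uint8, blue, green, red), "depth" (480x640 float32, mm along the optical axis (not along the pixel's ray), 0 where there is no reading), "fovy" (degrees; the focal length in pixels is half the picture's height over the tangent of half this angle, whatever the lens; pixels are square), "cx", "cy" (the principal point, pixels), "eye" and "attitude" of the camera in the world. Camera axes: x right, y down, z forward; pixel columns grow to the right and rows downward; lengths in mm; the calibration is good to about 2 mm. A picture is of the moment at which its call begins.
A pose or a line that the arm cannot do raises bot.MotionError and nothing moves.
- bot.finish_job(): hands the job in; it is judged then, once.
The state is a dict: "clock": time; "joint_positions": joint angles; "qvel": joint speeds; "effort": joint torques, N m; "ee_pos": TCP position; "tool_rot": TCP orientation; "ft_force": force on the tool from outside, world axes, zero at the start; "moment": the same for the moment, N m; "grip_width": finger opening in mm; "grip_force": force on a finger pad.
Only numpy, scipy, OpenCV 4.12 (cv2) and the standard library are available. Lean on these libraries where they do the work, as an engineer would, in place of code of your own. Each camera call takes 0.05 s, during which the arm holds its last target. There are 200 camera calls.

TASK

The red specimen mount sits down in one of the two cavities of the bench mould. Press that cavity's pedal fully down so that its knockout rod pushes the mount up out of the cavity, then push the mount, without lifting it, along the deck onto the green landing pad at the end of its lane and leave it lying flat there. Leave the cream mount in its cavity and do not disturb the other things on the bench.

Things in the scene. Friction and masses are not known exactly. Their poses are not given: they have to be found in the camera images.
- ejector: fixed mould on a grey stand with an aluminium deck. Origin: on the worktop, midway between the two cavities. x points from the pedals past the cavities to the landing pads, y to the left of that, z up. In this frame (mm): level deck, top at z 90, x -30 to 110, 126 wide; cavities at x 0, y +28 (left) and -28 (right); from x 28 on, 6 high, 6 thick rails along x at y -60, 0, 60
- mount_red: loose red resin puck, 30 mm diameter, 22 mm tall, a metal specimen in its top; about 30 g. Origin: centre of its underside, z up. It starts in either cavity with its top 2 mm below the deck, so there is no room for fingers round it. Fully ejected, its underside is level with the deck
- mount_cream: loose cream resin puck, same size, in the other cavity; must stay there. Origin: centre of its underside
- cavity_left (a point): centre of the mouth of the left cavity, at deck height; axes as the ejector's. The cavity is 33 mm wide and 24 mm deep; in its floor is the 22 mm head of a vertical knockout rod, which the left lever raises, at full press until its top is level with the deck (0.5 mm proud)
- cavity_right (a point): centre of the mouth of the right cavity, at deck height; axes as the ejector's. The cavity is 33 mm wide and 24 mm deep; in its floor is the 22 mm head of a vertical knockout rod, which the right lever raises, at full press until its top is level with the deck (0.5 mm proud)
- landing_left (a point): centre of the green landing pad of the left lane, 79 mm along x from the cavity's centre, at deck height; axes as the ejector's. The pad is flush with the deck, 52 mm (along the lane) x 40 mm; the lane ends at an 8 mm high fence whose inner face is 25 mm beyond the pad's centre
- landing_right (a point): centre of the green landing pad of the right lane, 79 mm along x from the cavity's centre, at deck height; axes as the ejector's. The pad is flush with the deck, 52 mm (along the lane) x 40 mm; the lane ends at an 8 mm high fence whose inner face is 25 mm beyond the pad's centre
- pedal_left (a point): centre of the top face of the 40 x 34 mm black ribbed pedal of the left lever (the one at y = +28 mm in the ejector's frame); moves with the lever. In the ejector's frame it lies at x -104, z 82 mm with the pedal up (joint 0) and at x -119, z 35 mm with the pedal fully down (joint 0.64)
- pedal_right (a point): centre of the top face of the 40 x 34 mm black ribbed pedal of the right lever (the one at y = -28 mm in the ejector's frame); moves with the lever. In the ejector's frame it lies at x -104, z 82 mm with the pedal up (joint 0) and at x -119, z 35 mm with the pedal fully down (joint 0.64)
- lever_left (a joint): left lever, hinge, rad: 0 = pedal up, knockout rod down; 0.64 = pedal fully down against its stop, rod fully up. It is stiff (about 4 to 6 N at the pedal) and stays wherever it is left
- lever_right (a joint): right lever, hinge, rad: 0 = pedal up, knockout rod down; 0.64 = pedal fully down against its stop, rod fully up. It is stiff (about 4 to 6 N at the pedal) and stays wherever it is left
- lens_case: bystander: loose upright case, cream with a black screw cap, 39 mm diameter, 60 mm tall, beside the ejector's pedals. Origin: centre of its underside
- usb_stick: bystander: loose black memory stick, 64 x 18 x 8 mm. Origin: centre of its underside
- eraser: bystander: loose blue and white eraser, 50 x 23 x 12 mm. Origin: centre of its underside
Mind the look-alikes: they are no part of the job. Of the things that look like the mount_red, the smaller one is meant.

How it is judged (in metres and radians):
On the way:
1. the red mount's pedal is pressed fully down and the mount stands out of its cavity, its underside level with the deck (z of mount_red in the frame of ejector above 0.0875 m and ((horizontal distance between mount_red and cavity_left below 0.008 m and value of joint lever_left above 0.56 rad) or (horizontal distance between mount_red and cavity_right below 0.008 m and value of joint lever_right above 0.56 rad))), for 0.2 s.
At the end, for the whole second after the job is handed in: the red mount lies flat and at rest, right way up, on the deck on a green landing pad (centre within 14 mm of the pad's centre along the lane on the cavity side, up to the fence on the other, and 18 mm across), and the cream mount is still seated in its cavity (within 6 mm) (((y of mount_red in the frame of landing_left between -0.018 and 0.018 m and x of mount_red in the frame of landing_left between -0.014 and 0.02 m) or (y of mount_red in the frame of landing_right between -0.018 and 0.018 m and x of mount_red in the frame of landing_right between -0.014 and 0.02 m)) and z of mount_red in the frame of ejector between 0.087 and 0.093 m and angle between mount_red's own z axis and vertical below 0.08 rad and linear speed of mount_red below 0.01 m/s and distance of mount_cream from where it was at the start of the episode below 0.006 m); the robot touches nothing.
It fails at once if the red mount is lifted more than 14 mm above the deck (z of mount_red in the frame of ejector above 0.104 m).
It fails at once if the cream mount is raised or shifted by more than 6 mm (distance of mount_cream from where it was at the start of the episode above 0.006 m).
It fails at once if a bystander (lens case, memory stick, eraser) is moved more than 25 mm or the lens case tipped over (distance of any of lens_case, usb_stick, eraser from where it was at the start of the episode above 0.025 m or angle between lens_case's own z axis and vertical above 0.5 rad).
It also fails if it takes over 38 s, if anything falls off the work surface, if the arm or the gripper's body presses on something with over 40 N, if the wrist force passes 120 N, or if a joint passes its speed limit or range.

## Working session

There is one attempt and no reset: what is moved stays moved. The work goes in short steps, each a Python script; the robot and the scene stay as the last script left them, time stands still between calls to the robot, and variables do not carry over. Pictures are saved under pics/ and viewed, at most 10 in all, crops included, and the job is handed in when it is done.

```bash
mkdir -p pics; cat > h.py <<'E'
import numpy as np, cv2
from rig import bot
from scipy.spatial.transform import Rotation as R
def cam(n):
    c=bot.read_camera(n); np.savez('/tmp/'+n+'.npz',**c); return c
def load(n): return np.load('/tmp/'+n+'.npz')
def Rq(q): q=np.array(q); return R.from_quat([q[1],q[2],q[3],q[0]])
def rot(c):
    a=np.array(c['attitude']); return a if a.shape==(3,3) else Rq(a).as_matrix()
def ray(c,u,v):
    f=240/np.tan(np.radians(float(c['fovy'])/2))
    return np.array([(u-float(c['cx']))/f,(v-float(c['cy']))/f,1])
def pt(c,u,v):  # by depth
    d=np.median(c['depth'][v-1:v+2,u-1:u+2]); return rot(c)@(ray(c,u,v)*d)+c['eye']
def ptz(c,u,v,z): # by height
    r=rot(c)@ray(c,u,v); e=np.array(c['eye']); return e+r*(z-e[2])/r[2]
E
python3 - <<'E'
from h import *
for n in ('scene','top'):
    c=cam(n); cv2.imwrite(f'pics/{n}0.png',c['image']); print(n,c['eye'],c['attitude'],c['fovy'],c['cx'],c['cy'])
print(bot.read_state())
E
```

```text
scene [-344.99284693 -657.73983792 1191.15161286] [-0.29739739  0.8021858  -0.48787773  0.17328603] 44.080503459342374 321.3613779853559 242.2783308852939
top [ 241.33768213 -221.84875154 1293.76626039] [-0.07634779  0.71568857 -0.69070055  0.06995454] 44.179083669414744 321.87547123676137 241.22427411172342
{'clock': 0.1, 'joint_positions': array([ 1.26041389e+00,  3.00442078e-01,  1.52151860e+00, -1.27581646e-05,
        1.32066217e+00, -6.65667808e-02]), 'qvel': array([-0.00029617, -0.00210793, -0.00271476,  0.00184729, -0.00056848,
        0.00049044]), 'effort': array([ 1.91191866e-03, -5.44374990e+01, -3.62375486e+01, -9.74938325e-05,
        3.00513668e-03,  7.05501876e-06]), 'ee_pos': array([132.70658766, 533.56410609, 249.76364587]), 'tool_rot': array([-9.04388233e-05,  1.21604511e-01,  9.92578499e-01, -5.07134025e-04]), 'ft_force': array([0.01874656, 0.17068815, 0.77226954]), 'moment': array([-0.0215099 ,  0.01715687,  0.01415806]), 'grip_force': 0.0, 'grip_width': 85.44918627891427}
```

View pics/scene0.png

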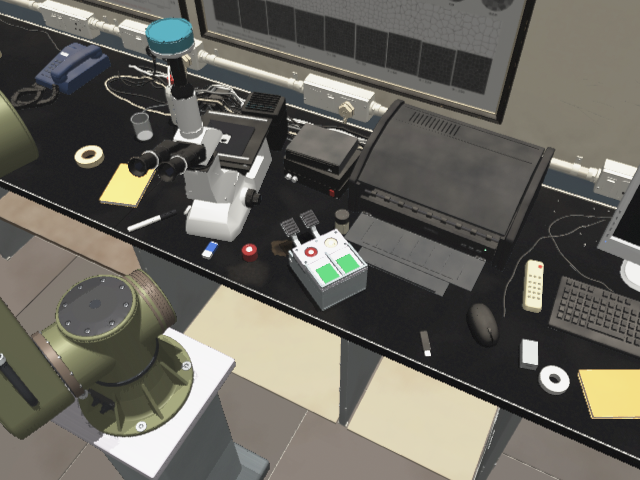

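View pics/top0.png

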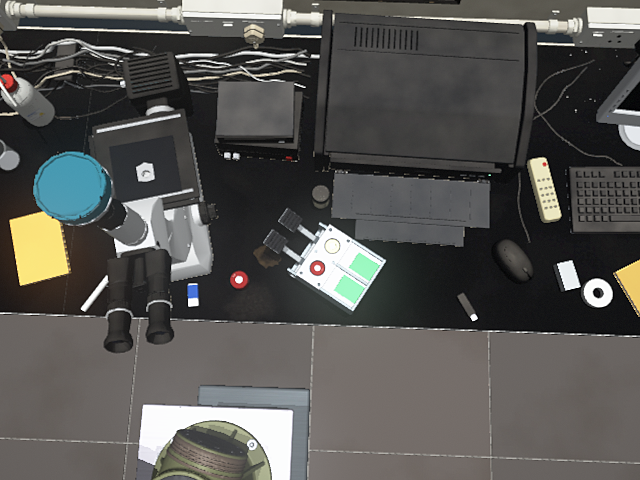

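Candidates for mount_red: the red puck in the cavity at top (317,268), and the red disc on the worktop at top (239,280). I choose the one in the ejector's cavity and check it in a crop.

```bash
python3 - <<'E'
from h import *
c=load('top'); im=c['image'][170:320,220:400]
cv2.imwrite('pics/crop1.png',cv2.resize(im,None,fx=4.4,fy=4,interpolation=cv2.INTER_CUBIC)[:600,:792])
E
```

```text
(no output)
```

View pics/crop1.png

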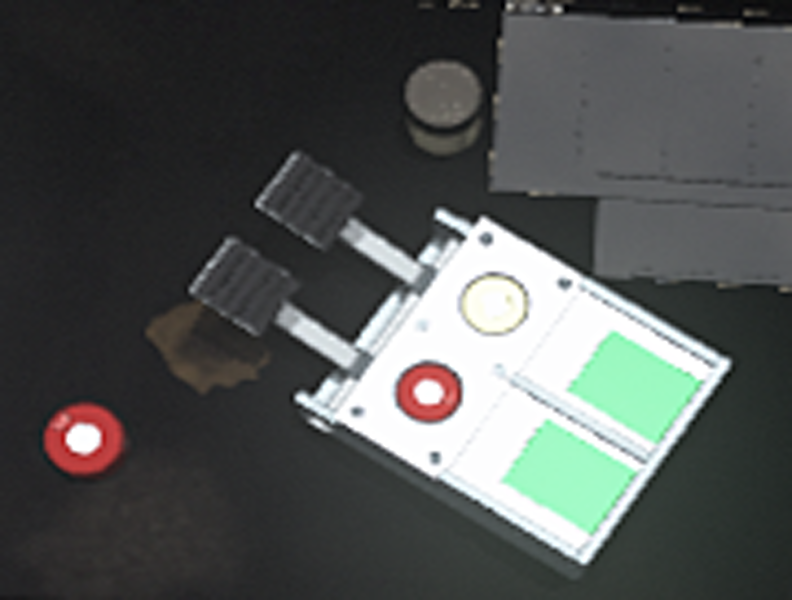

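The crop shows the red mount in the right-hand cavity at crop (428,391) = top (317.3,267.8), cream at (332.3,245.8), pads at (364.3,266.5)/(349.8,289), pedals at (290.2,220)/(275.7,241.5). The loose red disc at the left is larger, so the one in the cavity is right.

```bash
python3 - <<'E'
from h import *
c=load('top')
P=[((317.3,267.75),(0,-28),88),((332.3,245.75),(0,28),88),((364.3,266.5),(79,28),90),((349.8,289),(79,-28),90),((275.7,241.5),(-104,-28),82),((290.2,220),(-104,28),82)]
W=np.array([ptz(c,*p[0],p[2])[:2] for p in P]); L=np.array([p[1] for p in P],float)
lc=L.mean(0); wc=W.mean(0); H=(L-lc).T@(W-wc)
th=np.arctan2(H[0,1]-H[1,0],H[0,0]+H[1,1]); r=np.array([[np.cos(th),-np.sin(th)],[np.sin(th),np.cos(th)]])
t=wc-r@lc; print('origin',t,'theta',th); print((L@r.T+t-W).round(1))
for p in P: u,v=map(round,p[0]); print(pt(c,u,v).round(1), ptz(c,*p[0],p[2]).round(1))
print('lens',ptz(c,320.5,192.5,60))
for n,l in dict(ped=(-104,-28),peddn=(-119,-28),red=(0,-28),land=(79,-28)).items():
    w=r@np.array(l)+t; print(n,w,np.hypot(*w))
np.savez('/tmp/fr.npz',t=t,th=th)
s=load('scene') # independent check with scene camera
R3=rot(s); f=240/np.tan(np.radians(float(s['fovy'])/2))
for p in P:
    q=R3.T@(np.array([*(r@np.array(p[1])+t),p[2]])-s['eye']); print((q[:2]/q[2]*f+[s['cx'],s['cy']]).round(1))
im=s['image'][195:315,270:390]; cv2.imwrite('pics/crop2.png',cv2.resize(im,None,fx=5,fy=5,interpolation=cv2.INTER_CUBIC))
E
```

```text
origin [ 461.71259201 -213.28876544] theta -2.1145503106341224
[[-0.7  0. ]
 [-0.1  0.5]
 [ 0.7  0.2]
 [ 0.4  0.6]
 [-0.4 -0.3]
 [ 0.1 -1.1]]
[ 438.2 -198.2   86.3] [ 438.4 -198.8   88. ]
[ 485.7 -227.7   85.7] [ 485.8 -228.3   88. ]
[ 445.3 -295.    89.1] [ 444.1 -295.6   90. ]
[ 396.6 -267.4   89.5] [ 396.5 -267.    90. ]
[ 491.1 -110.1   81.1] [ 492.  -109.5   82. ]
[ 538.8 -137.4   84. ] [ 539.3 -137.7   82. ]
lens [ 608.41426434 -199.02287409   60.        ]
ped [ 491.555587   -109.80255549] 503.6700271977451
peddn [499.31586978 -96.96596672] 508.6440174826265
red [ 437.75095966 -198.80290423] 480.77905259538846
land [ 396.88013697 -266.40893838] 478.00372966202866
[308.9 251.2]
[328.7 241.9]
[346.3 263. ]
[326. 273.]
[288.  225.6]
[307.3 216.9]
```

View pics/crop2.png

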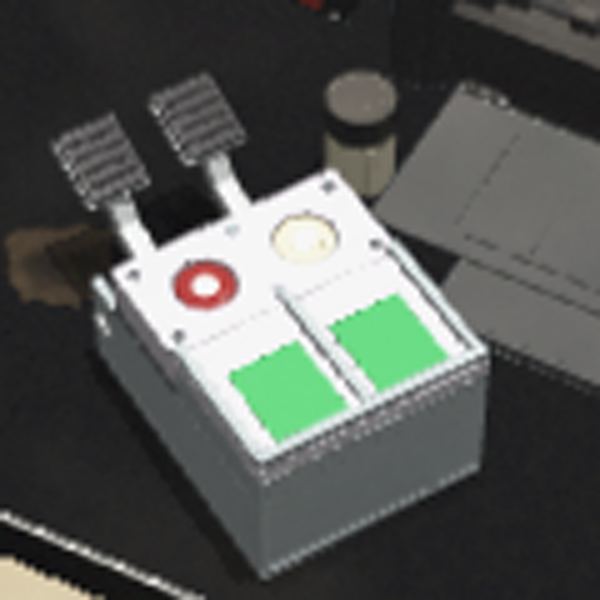

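```bash
cat > fit.py <<'E'
from h import *
from scipy.optimize import least_squares
L=[(0,-28,88),(0,28,88),(79,28,90),(79,-28,90),(-104,-28,82),(-104,28,82)]
T=(np.array([(428,391),(494,303),(635,386),(571,476),(245,286),(309,200)])+.5)/[4.4,4]-.5+[220,170]
S=(np.array([(206,285),(305,238),(389,342),(287,391),(102,163),(199,120)])+.5)/5-.5+[270,195]
t,s=load('top'),load('scene')
W={n:np.array([ptz(c,*q,l[2])[:2] for q,l in zip(Q,L)]) for n,c,Q in(('t',t,T),('s',s,S))}
def mod(p): 
    c_,s_=np.cos(p[2]),np.sin(p[2]); return np.array([(p[0]+c_*x-s_*y,p[1]+s_*x+c_*y) for x,y,z in L])
for k in ('t','s','ts'):
    r=least_squares(lambda p:np.concatenate([(mod(p)-W[n]).ravel() for n in k]),[461,-213,-2.11])
    print(k,r.x,np.abs(r.fun).max())
np.save('/tmp/fr.npy',r.x)
E
python3 fit.py
python3 - <<'E'
from h import *
print(bot.tip_reach); c=load('top')
p=np.load('/tmp/fr.npy')
# pedal/deck heights from depth
for q in [(270,240),(276,242),(281,245),(310,255),(338,275)]: 
    w=pt(c,*q); d=R.from_euler('z',-p[2]).apply(w-[p[0],p[1],0]); print(d.round(1))
E
```

```text
t [ 462.4737945  -212.43888282   -2.11473363] 1.0129179058793625
s [ 461.73783788 -217.96956557   -2.11156205] 3.151567080316653
ts [ 462.10560234 -215.20410754   -2.11317704] 5.791695878059016
19.0
[-117.2  -33.2   84.8]
[-104.9  -29.4   81.1]
[-93.1 -28.6  78.2]
[-29.  -14.7  88.9]
[ 42.2 -18.1  87.7]
```

```bash
cat >> h.py <<'E'
OX,OY,TH=462.,-214.,-2.1135
def w(x,y,z): # ejector frame, fingertip height z -> TCP world
    c,s=np.cos(TH),np.sin(TH); return [OX+c*x-s*y,OY+s*x+c*y,z+bot.tip_reach]
def quat(sgn):
    ex=sgn*np.array([np.cos(TH),np.sin(TH),0]); z=np.array([0,0,-1.])
    q=R.from_matrix(np.c_[ex,np.cross(z,ex),z]).as_quat(); return [q[3],q[0],q[1],q[2]]
def st(m=''):
    s=bot.read_state(); d=R.from_euler('z',-TH).apply(np.array(s['ee_pos'])-[OX,OY,bot.tip_reach])
    print(m,round(s['clock'],2),d.round(1),np.round(s['ft_force'],1),round(s['grip_width'],1))
E
python3 - <<'E'
from h import *
for s in (1,-1):
    for l in ((-110,-28,120),(-125,-28,30),(-40,-28,98),(62,-28,98)):
        j=bot.ik(w(*l),quat(s)); print(s,l,None if j is None else np.round(j,2))
E
```

```text
1 (-110, -28, 120) None
1 (-125, -28, 30) None
1 (-40, -28, 98) None
1 (62, -28, 98) None
-1 (-110, -28, 120) [-0.28  0.33  1.76 -0.    1.05  0.26]
-1 (-125, -28, 30) [-0.25  0.48  1.8  -0.    0.86  0.29]
-1 (-40, -28, 98) [-0.42  0.32  1.83 -0.    0.99  0.12]
-1 (62, -28, 98) [-0.63  0.31  1.86 -0.    0.98 -0.09]
```

```bash
python3 - <<'E'
from h import *
pts=[]
for n in('top','scene'):
    c=load(n); v,u=np.mgrid[0:480:2,0:640:2]; d=c['depth'][v,u]; f=240/np.tan(np.radians(float(c['fovy'])/2))
    P=np.stack([(u-float(c['cx']))/f*d,(v-float(c['cy']))/f*d,d],-1)[d>0]@rot(c).T+c['eye']; pts.append(P)
P=np.vstack(pts); r=np.hypot(P[:,0],P[:,1]); a=np.arctan2(P[:,1],P[:,0])
print('cols r:',list(range(200,800,50)))
for a0 in np.arange(-.8,1.6,.1):
    print(round(a0,1),[int(np.max(P[(abs(a-a0-.05)<.05)&(r>=q)&(r<q+50),2],initial=-999)) for q in range(200,800,50)])
E
```

```text
cols r: [200, 250, 300, 350, 400, 450, 500, 550, 600, 650, 700, 750]
-0.8 [0, -740, -742, -738, 6, 8, 6, 7, 4, 29, 29, 29]
-0.7 [-647, -741, -737, 0, 98, 99, 99, 101, 28, 27, 29, 29]
-0.6 [-659, -739, -739, 3, 99, 94, 99, 98, 30, 27, 29, 136]
-0.5 [-743, -738, -742, 3, 97, 93, 100, 95, 29, 27, 129, 155]
-0.4 [-740, -742, 2, 3, 87, 93, 93, 89, 62, 61, 144, 167]
-0.3 [-734, -734, 4, 6, 5, 86, 89, 91, 62, 107, 148, 178]
-0.2 [-739, -739, 4, 5, 32, 88, 88, 6, 4, 5, 125, 124]
-0.1 [-741, -737, 3, 26, 31, 5, 7, 5, 5, 35, 124, 125]
-0.0 [-736, 407, 391, 363, 325, 60, 166, 184, 180, 179, 177, 125]
0.1 [-738, 406, 396, 369, 589, 589, 586, 195, 195, 191, 186, 129]
0.2 [-738, 405, 390, 363, 588, 588, 590, 200, 199, 195, 185, 134]
0.3 [-740, 409, 395, 370, 588, 589, 0, 194, 193, 197, 184, -738]
0.4 [-736, 398, -742, 2, 8, 7, 45, 5, 7, -1, -730, 5]
0.5 [-739, -739, -733, 2, 2, 16, 10, 5, 5, 1, -516, -633]
0.6 [-644, -737, -732, -741, 4, 17, 13, 18, 19, 17, 15, 6]
0.7 [4, -736, -739, -740, 4, 17, 8, 19, 18, 17, 15, 6]
0.8 [3, -742, -736, -741, -742, 4, 6, 16, 16, 13, 18, 23]
0.9 [-1, -742, -739, -738, -738, -737, 2, 5, 9, 3, 3, 19]
1.0 [-647, -742, -738, -739, -741, -738, -739, -750, 3, 1, 3, 2]
1.1 [-744, -734, -744, -739, -735, -736, -740, -737, -738, -737, -1, 2]
1.2 [-999, -746, -743, -737, -737, -737, -733, -738, -737, -737, -738, -739]
1.3 [-999, -999, -999, -739, -735, -738, -734, -734, -736, -734, -736, -737]
1.4 [-999, -999, -999, -743, -741, -732, -740, -737, -731, -739, -738, -731]
1.5 [-999, -999, -999, -740, -739, -736, -739, -737, -737, -738, -736, -735]
1.6 [-999, -999, -750, -735, -739, -741, -732, -735, -738, -738, -741, -739]
```

```bash
python3 - <<'E'
from h import *
from scipy.optimize import least_squares
D=[]
for az in (-.3,):
  for r in (350,450,550,650,740):
    for z in (50,200,350):
      for pt_ in (np.pi,2.6,2.2):
        xa=np.array([np.cos(az),np.sin(az),0]); zt=np.array([np.sin(pt_)*xa[0],np.sin(pt_)*xa[1],np.cos(pt_)])
        for y in (np.cross([0,0,1],xa),-np.cross([0,0,1],xa)):
          q=R.from_matrix(np.c_[np.cross(y,zt),y,zt]).as_quat(); j=bot.ik([*(r*xa[:2]),z],[q[3],*q[:3]])
          if j is not None and abs(j[3])<.01: D.append((*j[[1,2,4]],r,z))
D=np.array(D); a,b,c,r,z=D.T; s=a+b; t=s+c
def fk(p,a,s,t): return p[0]+p[1]*np.sin(a)+p[2]*np.sin(s)+p[3]*np.sin(t)+p[5]*np.cos(s), p[4]+p[1]*np.cos(a)+p[2]*np.cos(s)+p[3]*np.cos(t)-p[5]*np.sin(s)
o=least_squares(lambda p:np.r_[fk(p,a,s,t)[0]-r,fk(p,a,s,t)[1]-z],[0,400,400,200,300,0])
print(len(D),o.x.round(1),abs(o.fun).max()); p=o.x
for q in ([.3,1.52,1.32],[-.3,1.52,1.0],[-.6,1.52,.6],[-.6,1.2,.3],[-.6,.6,0],[-.4,.5,0],[-.7,2.3,0],[-.7,2.3,1.5]):
    A,S,T=np.cumsum(q); e=lambda m:np.round(fk(np.array(m)*p,A,S,T)).tolist() if 0 else [round(float(x)) for x in fk(np.array(m)*p,A,S,T)]
    print(q,'elbow',e([1,1,0,0,1,0]),'wrist',e([1,1,1,0,1,1]),'tcp',e([1]*6))
E
```

```text
30 [   1.7  423.3  447.3 -217.  -221.2   40.5] 0.27509328356182294
[0.3, 1.52, 1.32] elbow [127, 183] wrist [550, 34] tcp [550, 251]
[-0.3, 1.52, 1.0] elbow [-123, 183] wrist [311, 299] tcp [138, 430]
[-0.6, 1.52, 0.6] elbow [-237, 128] wrist [143, 367] tcp [-74, 356]
[-0.6, 1.2, 0.3] elbow [-237, 128] wrist [49, 474] tcp [-121, 339]
[-0.6, 0.6, 0] elbow [-237, 128] wrist [-197, 575] tcp [-197, 358]
[-0.4, 0.5, 0] elbow [-163, 169] wrist [-78, 610] tcp [-100, 394]
[-0.7, 2.3, 0] elbow [-271, 103] wrist [175, 49] tcp [-42, 55]
[-0.7, 2.3, 1.5] elbow [-271, 103] wrist [175, 49] tcp [166, 266]
```

The microscope (up to 590 mm tall) stands between the arm and the ejector, so I go over it with the arm folded upright.

```bash
python3 - <<'E'
from h import *
bot.move_joints([1.26,-.2,.5,0,1.7,0]); s=bot.read_state(); print(s['clock'],s['ee_pos'].round())
bot.move_joints([-.4,-.2,.5,0,1.7,.2]); s=bot.read_state(); print(s['clock'],s['ee_pos'].round())
bot.move_gripper(0)
bot.move_to(w(-108,-28,180),quat(-1)); st('above')
bot.servo_line(w(-108,-28,110),speed=120); st('near')
print(bot.servo_line(w(-108,-28,70),speed=40,until_force=3)); st('contact')
E
```

```text
2.7583 [ 55. 291. 958.]
4.775 [284. -80. 958.]
above 8.32 [-108.   -27.6  180.7] [-0.2  0.5 -0.5] 0.1
near 9.05 [-108.1  -27.6  110.7] [-0.5  0.5  0.4] 0.1
True
contact 9.72 [-107.9  -28.4   83.7] [ 0.6 -0.8 -0.9] -0.3
```

```bash
python3 - <<'E'
from h import *
bot.servo_line(w(-115,-28,62),speed=60); st()
bot.servo_line(w(-122,-28,46),speed=60); st()
print(bot.servo_line(w(-126,-28,22),speed=35,until_force=22)); st('press')
bot.dwell(.4)
c=cam('top'); im=c['image'][170:320,220:400]; cv2.imwrite('pics/crop3.png',cv2.resize(im,None,fx=4.4,fy=4,interpolation=cv2.INTER_CUBIC))
for q in ((317,267),(318,266),(332,246)): print(pt(c,*q).round(1))
E
```

```text
10.26 [-114.9  -28.3   61.8] [ 0.5 -0.4 -0.5] 0.2
 10.7 [-122.1  -28.3   45.5] [-0.4  0.2  1.1] -0.1
True
press 11.14 [-124.2  -27.1   35.4] [-1.1  2.  11.7] -0.2
[ 436.2 -198.6  111. ]
[ 438.2 -200.6  111.4]
[ 485.6 -227.7   86.1]
```

View pics/crop3.png

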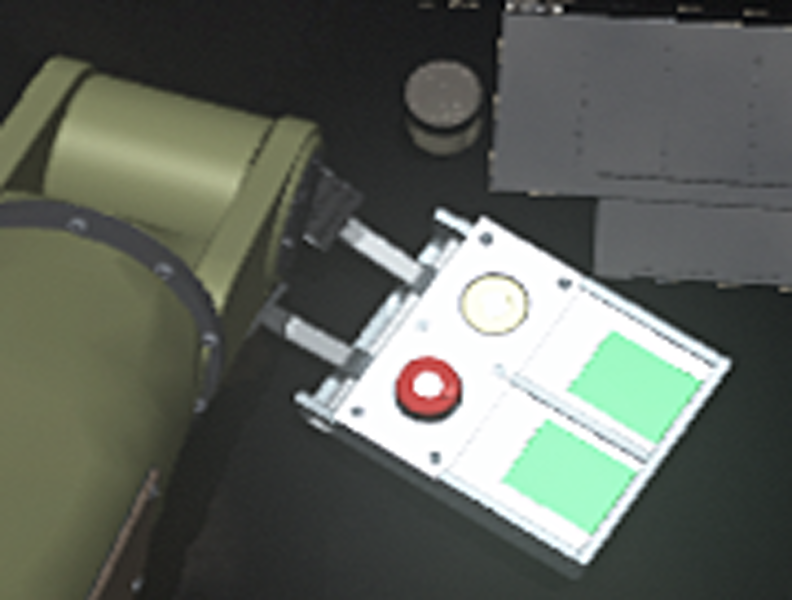

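The red puck's top reads 111 mm (deck reads about 1.5 mm low), so the mount is fully ejected; cream is unchanged at crop (494,303).

```bash
python3 - <<'E'
from h import *
bot.servo_line(w(-126,-28,145),speed=200)
bot.move_gripper(20); bot.servo_line(w(-44,-28,145),speed=150); st()
print(bot.servo_line(w(-44,-28,97),speed=80,until_force=5)); st('down')
print(bot.servo_line(w(35,-28,97),speed=45,until_force=8)); st('push')
c=cam('top'); im=c['image'][170:320,220:400]; cv2.imwrite('pics/crop4.png',cv2.resize(im,None,fx=4.4,fy=4,interpolation=cv2.INTER_CUBIC))
c=cam('scene'); im=c['image'][195:315,270:390]; cv2.imwrite('pics/crop5.png',cv2.resize(im,None,fx=5,fy=5,interpolation=cv2.INTER_CUBIC))
E
```

```text
13.32 [-44.3 -28.  145. ] [0.1 0.  0.4] 20.4
False
down 14.07 [-44.1 -27.8  97.3] [ 0.7  0.3 -0.1] 19.9
False
push 15.97 [ 34.9 -28.   97. ] [ 0.   0.3 -0.5] 20.0
```

View pics/crop5.png

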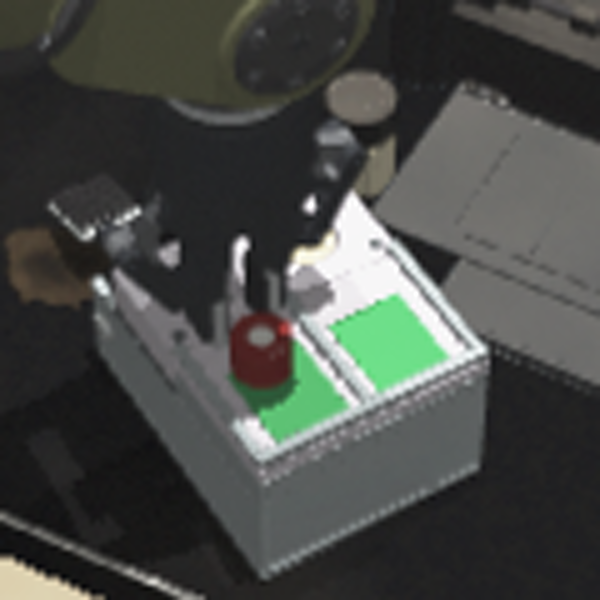

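The scene crop shows the puck upright and pushed onto the near part of the right pad, its top centre at crop (262,335), its body central in the lane.

```bash
python3 - <<'E'
from h import *
def ej(c,u,v,z): return R.from_euler('z',-TH).apply(ptz(c,u,v,z)-[OX,OY,0]).round(1)
c=load('scene'); f=lambda a,b:((a+.5)/5-.5+270,(b+.5)/5-.5+195)
print('puck',ej(c,*f(262,335),112),'pad ref',ej(c,*f(287,391),90))
print(bot.servo_line(w(60,-28,97),speed=30,until_force=8)); st('push')
bot.dwell(.2); bot.servo_line(w(40,-28,97),speed=60); bot.servo_line(w(0,-28,180),speed=200)
bot.servo_line(w(-110,-28,200),speed=250); bot.dwell(.1); st()
c=cam('top'); im=c['image'][170:320,220:400]; cv2.imwrite('pics/crop6.png',cv2.resize(im,None,fx=4.4,fy=4,interpolation=cv2.INTER_CUBIC))
E
```

```text
puck [ 59.7 -28.  112. ] pad ref [ 79.3 -26.5  90. ]
False
push 17.06 [ 59.9 -28.   97. ] [ 0.2  0.2 -0.5] 20.1
 19.05 [-109.   -28.1  199.1] [-0.5 -0.2 -1. ] 20.2
```

View pics/crop6.png

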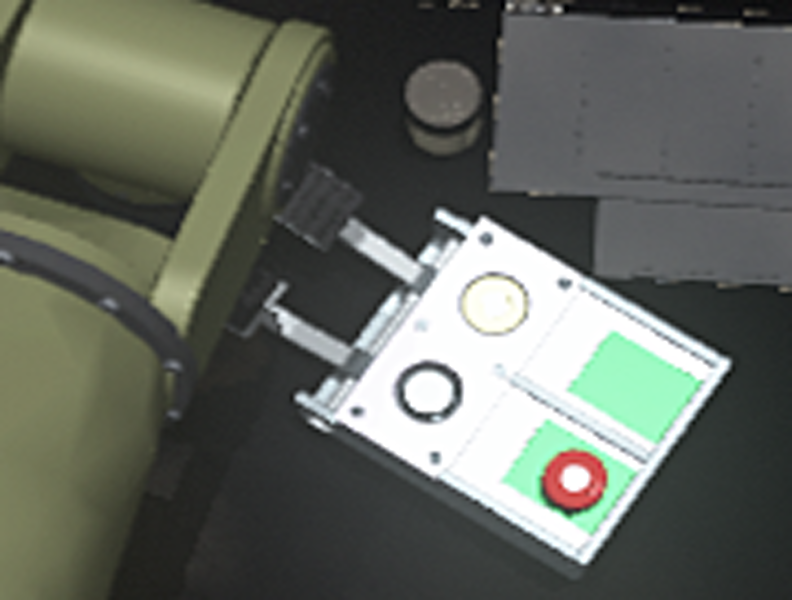

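The puck lies flat near the pad's centre: its top is at crop (575,478) and the pad centre is at (571,476). Cream is still seated, and nothing is touched.

```bash
python3 -c "
from h import *
print(bot.finish_job())"
```

```text
the job is handed in; nothing more can be done
None
```

I pressed the right pedal to its stop, which ejected the red mount, then pushed it along its lane. It lies flat about 4 mm from the pad's centre, the cream mount is still seated, and the job was handed in at about 19 s of the 38 s allowed; no verdict came back.

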